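# Shingle the crispbread on the sloped display board

## Task

Set out the crispbread display in overlapping courses by sliding the slabs down the sloped board, without lifting them off it. First slide the dark slab down until its lower edge sits square and flush against the stop bar at the foot; then slide the light slab down over it until its whole lower edge lies level with the two blue marks on the side rails, square and between the rails. Leave the other things on the table where they are.

Things in the scene. Friction and masses are not known exactly. Their poses are not given: they have to be found in the camera images.
- board: Sloped display board fixed to the table, 373 mm up the slope by 256 mm wide, tilted 12 degrees. Frame tilted with it: origin mid-foot on the grey lower deck (z = 0) at the stop bar's upslope face, 30 mm above the table; +x up the slope, +y across, +z out of the surface. In mm: stop bar x -18 to 0, 12 high, full width; aluminium side rails 10 high, x 0 to 137, |y| 108 to 128.
- notch (a point): Middle of the finger notch, on the lower deck (161, 0, 0 mm in the board's frame); axes as board. The white upper deck, 13 mm above the lower deck, spans x 137 to 355, |y| < 128; the notch is cut out of its lower edge, x 137 to 185, |y| < 55, down to the lower deck, so that fingers can stand behind the dark slab's upper edge.
- foot (a point): The board's origin: middle of the foot, at the stop bar's upslope face, on the lower deck; axes as board.
- line (a point): Exposure line: point on the board's centreline midway between the two blue marks (6 mm wide, on top of both side rails, 70 mm up the slope from the stop bar), at the height of the rails' tops, 10 mm above the lower deck; axes as board.
- dark_slab: Dark brown rigid crispbread slab, 100 mm (its x) by 170 mm (its y) by 10 mm thick, 0.08 to 0.15 kg. Origin at the centre of its underside, x up the slope, z out of its top face. It starts on the lower deck between the rails, a few centimetres at most above the stop bar and a little askew; pushed at one point it can wedge askew, pushed by two fingertips 50 mm apart it squares up.
- dark_slab_left (a point): Lower-edge corner of the dark slab at its +y side, underside (-50, +85, 0 mm in the slab's frame).
- dark_slab_right (a point): Lower-edge corner of the dark slab at its -y side, underside (-50, -85, 0 mm).
- light_slab: Light tan rigid crispbread slab, size, mass and frame as the dark one. It starts on the white upper deck, upslope of the notch, a little askew. Friction holds both slabs where they are left on the slope. Slid down, it passes 3 mm above the dark slab once that is home, then tips slightly to rest on it.
- light_slab_left (a point): Lower-edge corner of the light slab at its +y side, underside.
- light_slab_right (a point): Lower-edge corner of the light slab at its -y side, underside.
- spice_jar: Bystander: round storage jar with a steel lid, 70 mm across, 110 high. Origin at the centre of its underside. Not to be moved.
- steel_bowl: Bystander: steel mixing bowl, 150 mm across, 60 high. Origin at the centre of its underside. Not to be moved.
- pastry_brush: Bystander: pastry brush lying flat. Origin at the centre of its underside. Not to be moved.
- bench_scraper: Bystander: bench scraper, 140 mm steel blade with a dark wood grip, lying flat. Origin at the centre of its underside. Not to be moved.
- measuring_cup: Bystander: white measuring mug, 90 mm across, 100 high. Origin at the centre of its underside. Not to be moved.
Not all that is in view belongs to the job. Leave any yellow look-alike of the dark_slab alone.

How it is judged:
On the way, in this order (a step that is already met when the one before it is completed fails the run):
1. the dark slab lies home: its lower edge flush against the stop bar (x of dark_slab_left in the frame of foot between -0.004 and 0.006 m and x of dark_slab_right in the frame of foot between -0.004 and 0.006 m and z of each of dark_slab_left, dark_slab_right in the frame of foot below 0.005 m), for 0.2 s.
2. the light slab overlaps it with its lower edge on the exposure line (x of light_slab_left in the frame of line between -0.007 and 0.007 m and z of light_slab_left in the frame of line between -0.004 and 0.006 m and x of light_slab_right in the frame of line between -0.007 and 0.007 m and z of light_slab_right in the frame of line between -0.004 and 0.006 m and y of light_slab in the frame of line between -0.025 and 0.025 m), for 0.2 s.
At the end, for the whole second after the job is handed in: Dark slab on the lower deck, both lower corners within 6 mm of the stop bar; light slab lapped on it, both lower corners within 7 mm of the exposure line and -4 to +6 mm of rail-top height, its middle within 25 mm of the centreline; both at rest (all of step 1 and all of step 2 and linear speed of each of dark_slab, light_slab below 0.01 m/s); the robot touches nothing.
It fails at once if a slab is lifted more than 45 mm off the lower deck (z of any of dark_slab, light_slab in the frame of foot above 0.045 m).
It fails at once if a bystander is moved more than 30 mm (distance of any of spice_jar, steel_bowl, pastry_brush, bench_scraper, measuring_cup from where it was at the start of the episode above 0.03 m).
It also fails if it takes over 40 s, if anything falls off the work surface, if the arm or the gripper's body presses on something with over 40 N, if the wrist force passes 120 N, or if a joint passes its speed limit or range.

## Robot

A 7-joint arm with a two-finger parallel gripper is mounted at the origin on the work surface. World frame = base frame: x ahead of the robot, y to its left, z up, the work surface at z = 0. Lengths are in m, angles in rad, forces in N, time in s.
With the tool pointing down it reaches from about 0.4 to 0.9 m from the base axis. Payload 5.5 kg.
Tool frame: the origin (TCP) lies midway between the tips of the shut fingers; the grasp point (between the pads) lies 19 mm behind it; y points along the fingers, z is the direction in which the jaws open and shut, and the axes are right-handed (so a half turn about y gives the same grasp; the last joint's range is limited). The gripper opens to 85 mm and grips with 20 to 120 N. Pads are 22 mm wide; open, the fingers measure 114 mm over their backs; the gripper's body (76 mm by 85 mm) begins 54 mm behind the grasp point. The pads swing forward as they close: fully open they stand 13 mm farther back than shut.
Start: joints at [1.488, 0.501, -0.427, 1.55, 0.221, 1.138, -0.21], TCP at [0.22, -0.612, 0.231] pointing down, gripper open.
Joint ranges: [-2.88, 2.88], [-0.31, 2.03], [-1.54, 1.56], [0.2, 2.42], [-1.41, 4.55], [0.19, 2.02], [-2.57, 2.57]. Speed limits (rad/s): [2.57, 2.57, 3.14, 3.14, 3.14, 3.14, 3.14].

## Interface

Orientations are given as a rotation vector (axis times angle).
In Python, from plant import ctrl gives the robot as it stands. The module is installed in compiled form; this text tells all that it offers.
- The arm moves only by the shell command python3 -m crank 'ROWS' [OPENING] [FORCE]. ROWS is JSON, a list that holds one entry, the list of rows, each a list of 6 numbers: the shift along the tool's x, y, z normalised to -1 to 1, where 1 is 400 mm, then the turn, a rotation vector about the tool's x, y, z normalised to -1 to 1, where 1 is 360 degrees. A call has 1 to 5 rows; each row is the pose to reach, as a shift and turn from the pose commanded when the call began, along the tool's axes at that moment, turning the shorter way round; what a row does not reach only later rows make up. A row lasts 1/12 s, in which the tool goes at most 41.7 mm and 7.16 degrees, less where a joint would pass 70% of its speed; a pose out of reach is approached as far as the arm can. A call with a number of a shift or a turn outside -1 to 1 is refused whole. A call with a gripper value outside its range is refused whole. OPENING is the closure in counts, from 0 (fully open) to 255 (shut), set as the call begins (- or left out, the last holds). The fingers move at their own pace and stop on an object; FORCE is the grip in N (left out, the last holds). Time passes only in rows, so rows that repeat a pose let the fingers close. It gives the time, the measured TCP pose, the force and the opening at its end, in the units of the state.
- ctrl.get_state(): the state, without advancing time (a new reading comes with each control period).
- ctrl.get_image(name): name is "scene" or "top" or "wrist"; returns the picture (480x640x3 uint8, red, green, blue); there is no depth.
- ctrl.camera_info(name): a dict with "camera_matrix" (3x3 intrinsics, pixels), "origin" and "orientation" of the camera in the world. Camera axes: x right, y down, z forward; pixel columns grow to the right and rows downward; lengths in m; the calibration is good to about 2 mm. A picture is of the moment at which its call begins: read the wrist's pose just before it. camera_info takes no time and is no camera call; for the wrist camera it gives the pose at the moment of the call.
- ctrl.finish_job(): hands the job in, once; it reports no verdict.
The state is a dict: "clock": time; "qpos": joint angles; "qd": joint speeds; "effort": joint torques, N m; "tool_pos": TCP position; "orientation": TCP orientation; "contact_force": force on the tool from outside, world axes, zero at the start; "moment": the same for the moment, N m; "gripper_width": opening from 0.0 (shut) to 1.0 (fully open).
Only numpy, scipy, OpenCV 4.12 (cv2) and the standard library are available. Lean on these libraries where they do the work, as an engineer would, in place of code of your own. Each camera call takes 0.05 s, during which the arm holds its last target.

## Working session

There is one attempt and no reset: what is moved stays moved. The work goes in short steps, Python scripts to look and compute and a shell command to move; the robot and the scene stay as the last step left them, time stands still between calls to the robot, and variables do not carry over. Pictures are saved under pics/ and viewed, and the job is handed in when it is done.

```bash
mkdir -p pics; python3 - <<'E'
from plant import ctrl
import cv2
print(ctrl.get_state())
for n in ["scene","top"]:
    im=ctrl.get_image(n); cv2.imwrite(f"pics/{n}0.png",im[:,:,::-1]); i=ctrl.camera_info(n); print(n,i)
print(ctrl.camera_info("wrist"))
E
```

```text
{'clock': 0.0, 'qpos': array([ 1.48818654,  0.50183947, -0.42677632,  1.55143598,  0.22082169,
        1.13832428, -0.21030178]), 'qd': array([-8.46125787e-04, -4.25444917e-04,  1.29914485e-03,  2.12772370e-03,
       -4.07143570e-04, -9.53544715e-05,  1.90171497e-03]), 'effort': array([ 2.18896416e-04, -5.69516909e+01, -5.81614226e+00, -2.80940670e+01,
        1.05783102e-02,  1.21612404e-02, -2.46285032e-05]), 'tool_pos': array([ 0.22002926, -0.61089079,  0.23026914]), 'orientation': array([-0.35552835,  2.03560325, -2.03163177]), 'contact_force': array([-0.16912245, -0.48760119, -0.19750353]), 'moment': array([-0.03025471, -0.05102384,  0.00197038]), 'gripper_width': 0.9985841104806956}
scene {'camera_matrix': array([[448.18165913,   0.        , 314.704988  ],
       [  0.        , 448.18165913, 233.85234399],
       [  0.        ,   0.        ,   1.        ]]), 'origin': array([1.41551863, 0.43550216, 0.80838718]), 'orientation': array([-1.24226968, -2.08865908,  1.06165655])}
top {'camera_matrix': array([[545.1408402 ,   0.        , 321.34117694],
       [  0.        , 545.1408402 , 236.13198206],
       [  0.        ,   0.        ,   1.        ]]), 'origin': array([ 0.21768208, -0.02562059,  1.58649809]), 'orientation': array([-2.13275314,  2.06477477, -0.23096036])}
{'camera_matrix': array([[418.50937688,   0.        , 322.91356769],
       [  0.        , 418.50937688, 233.72877834],
       [  0.        ,   0.        ,   1.        ]]), 'origin': array([ 0.28885975, -0.58641375,  0.37325472]), 'orientation': array([ 2.36918808, -1.66465888, -0.24536516])}
```

View pics/scene0.png

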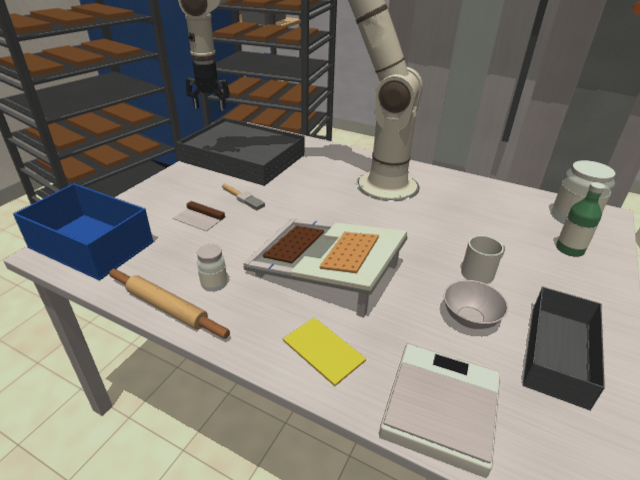

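View pics/top0.png

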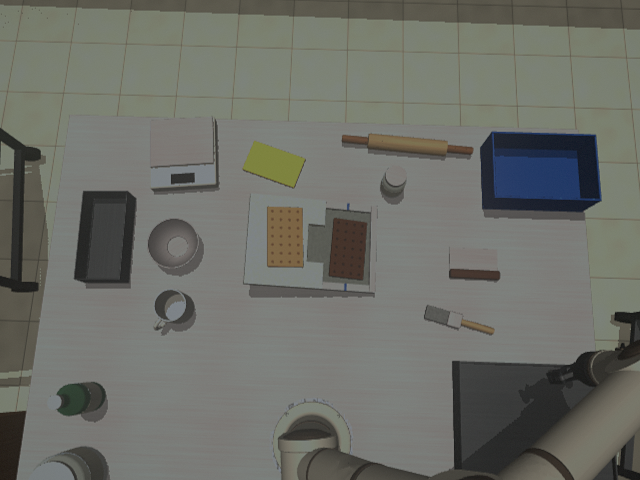

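```bash
python3 - <<'E'
import cv2
a=cv2.imread("pics/top0.png"); c=a[185:300,235:385]; c=cv2.convertScaleAbs(c,alpha=1.6)
cv2.imwrite("pics/topz.png",cv2.resize(c,None,fx=5.2,fy=5.2,interpolation=cv2.INTER_CUBIC))
a=cv2.imread("pics/scene0.png"); c=a[210:315,240:415]
cv2.imwrite("pics/scenez.png",cv2.resize(c,None,fx=4.5,fy=4.5,interpolation=cv2.INTER_CUBIC))
E
```

```text
(no output)
```

View pics/topz.png

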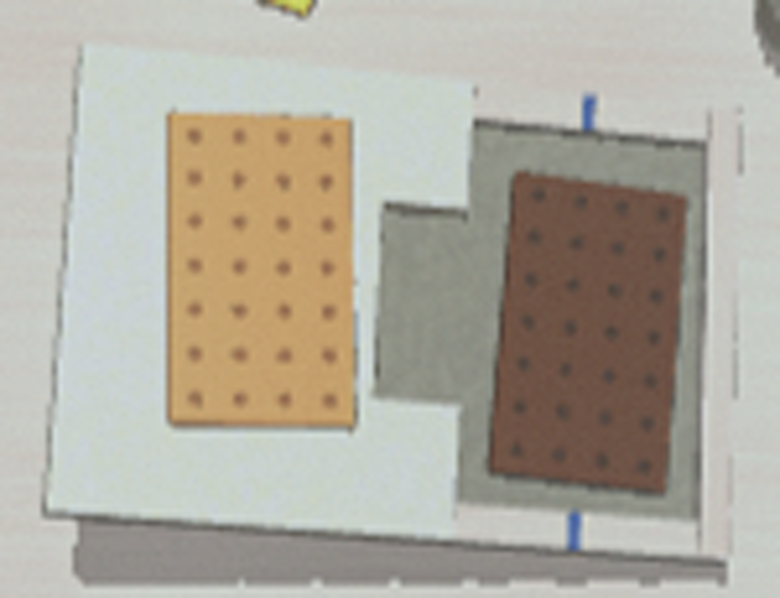

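View pics/scenez.png

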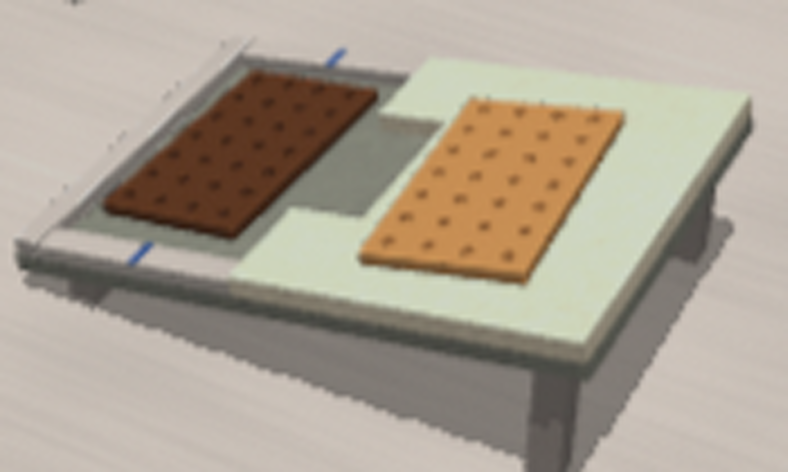

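```bash
cat > h.py <<'E'
import numpy as np, cv2
from scipy.spatial.transform import Rotation as R
from plant import ctrl
T=np.radians(12)
def ray(ci,uv):
    K=ci["camera_matrix"]; d=np.linalg.inv(K)@np.array([uv[0],uv[1],1.]); return ci["origin"],R.from_rotvec(ci["orientation"]).as_matrix()@d
def onz(ci,uv,z):
    o,d=ray(ci,uv); return o+d*(z-o[2])/d[2]
def hz(p): return .03+p[0]*np.sin(T)+p[2]*np.cos(T)
def onplane(ci,uv,o0,Rb,zb):
    o,d=ray(ci,uv); n=Rb[:,2]; q=o0+n*zb
    p=o+d*(n@(q-o))/(n@d); return Rb.T@(p-o0)
def boardpose(x,y,yaw):
    return np.array([x,y,.03]), (R.from_euler('z',yaw)*R.from_euler('y',-12,degrees=True)).as_matrix()
def fitboard(ci,uvs,ps):
    W=np.array([onz(ci,u,hz(p))[:2] for u,p in zip(uvs,ps)])
    B=np.array([[p[0]*np.cos(T)-p[2]*np.sin(T),p[1]] for p in ps])
    Wc,Bc=W-W.mean(0),B-B.mean(0)
    yaw=np.arctan2((Bc[:,0]*Wc[:,1]-Bc[:,1]*Wc[:,0]).sum(),(Bc*Wc).sum())
    c,s=np.cos(yaw),np.sin(yaw); M=np.array([[c,-s],[s,c]])
    t=W.mean(0)-M@B.mean(0)
    return t,yaw,(W-(B@M.T+t))*1000
def slabs(im):
    hsv=cv2.cvtColor(im,cv2.COLOR_RGB2HSV); return hsv
E
python3 - <<'E'
from h import *
im=cv2.imread("pics/top0.png"); hsv=cv2.cvtColor(im,cv2.COLOR_BGR2HSV)
ci=ctrl.camera_info("top")
roi=np.zeros(im.shape[:2],np.uint8); roi[185:300,235:385]=1
m=cv2.inRange(hsv,(105,110,60),(130,255,255))*roi
n,l,s,c=cv2.connectedComponentsWithStats(m); print("blue",s,c)
uv=lambda a,b:(235+(a+.5)/5.2-.5,185+(b+.5)/5.2-.5)
uvs=[uv(83,45),uv(44,514),uv(474,83),uv(384,203),uv(375,397),uv(468,210),uv(462,404)]
ps=[(355,-128,13),(355,128,13),(137,-128,13),(185,-55,13),(185,55,13),(137,-55,13),(137,55,13)]
cs=sorted([tuple(c[i]) for i in range(1,n) if s[i,4]>3],key=lambda a:a[1])
uvs+=cs; ps+=[(70,-118,10),(70,118,10)]
ps=np.array(ps)/1000
t,yaw,res=fitboard(ci,uvs,ps); print(t,np.degrees(yaw));print(res.round(1))
o0,Rb=boardpose(*t,yaw)
np.savez("board.npz",o0=o0,Rb=Rb)
for nm,lo,hi,zb in [("dark",(0,70,30),(12,255,110),.010),("light",(8,90,115),(22,255,255),.023)]:
    mm=cv2.inRange(hsv,lo,hi)*roi; mm=cv2.morphologyEx(mm,cv2.MORPH_CLOSE,np.ones((5,5)))
    cn=max(cv2.findContours(mm,0,cv2.CHAIN_APPROX_NONE)[0],key=cv2.contourArea)
    pts=np.array([onplane(ci,p[0],o0,Rb,zb)[:2] for p in cn])*1000
    r=cv2.minAreaRect(pts.astype(np.float32)); print(nm,r); print(cv2.boxPoints(r).round(1))
E
```

```text
blue [[     0      0    640    480 307183]
 [   347    204      2      6     10]
 [   345    284      1      7      7]] [[319.4985074  239.49999186]
 [347.5        206.5       ]
 [345.         287.        ]]
[ 0.5423504  -0.14921188] 89.49452195166418
[[-0.8 -1. ]
 [-0.8  1.3]
 [ 0.  -0.1]
 [-0.4 -0.5]
 [ 1.6 -0.8]
 [ 0.   0.4]
 [ 1.5 -0.8]
 [-0.4  0.8]
 [-0.7  0.6]]
dark ((65.82453918457031, 6.441650390625), (168.10401916503906, 98.94646453857422), 87.12200927734375)
[[ 12.2 -75. ]
 [111.  -80. ]
 [119.5  87.9]
 [ 20.6  92.9]]
light ((250.4999542236328, -11.02630615234375), (95.6190185546875, 166.03204345703125), 3.6405608654022217)
[[197.5  68.8]
 [208.1 -96.9]
 [303.5 -90.8]
 [292.9  74.9]]
```

```bash
cat > plan.py <<'E'
from h import *
import sys
b=np.load("board.npz"); o0,Rb=b["o0"],b["Rb"]
def goal(s,tgt_mm,flip=1):
    """print tool-frame normalised shift/turn to board-frame target TCP (mm)"""
    P=s["tool_pos"]; Rt=R.from_rotvec(s["orientation"]).as_matrix()
    Rg=np.column_stack([flip*Rb[:,0],-Rb[:,2],flip*Rb[:,1]])
    g=o0+Rb@(np.array(tgt_mm)/1000.)
    sh=Rt.T@(g-P)/.4; tr=R.from_matrix(Rt.T@Rg).as_rotvec()/(2*np.pi)
    print("tcp board mm",(Rb.T@(P-o0)*1000).round(1),"goal world",g.round(3),"shift",sh.round(4),"turn",tr.round(4),"deg",round(np.degrees(np.linalg.norm(tr)*2*np.pi),1),"F board",(Rb.T@s["contact_force"]).round(1),"w",round(s["gripper_width"],3),"t",round(s["clock"],2))
if __name__=="__main__":
    s=ctrl.get_state(); a=[float(x) for x in sys.argv[1:4]]
    for f in ([1,-1] if len(sys.argv)<5 else [int(sys.argv[4])]): goal(s,a,f)
E
python3 plan.py 161 6 150; python3 -c "
from h import *
print(R.from_rotvec(ctrl.get_state()['orientation']).as_matrix().round(2))"
```

```text
tcp board mm [-412.8  318.2  292.6] goal world [ 0.537 -0.023  0.21 ] shift [-1.245   0.0524 -1.1141] turn [-0.0319  0.3052 -0.0221] deg 110.7 F board [-0.2  0.2 -0.5] w 0.997 t 0.1
tcp board mm [-412.8  318.2  292.6] goal world [ 0.537 -0.023  0.21 ] shift [-1.245   0.0524 -1.1141] turn [-0.02   -0.1928  0.0289] deg 70.6 F board [-0.2  0.2 -0.5] w 0.997 t 0.1
[[-0.94 -0.    0.34]
 [-0.34  0.   -0.94]
 [-0.   -1.   -0.  ]]
```

```bash
python3 -m crank '[[[-0.37,0.0,-0.33,-0.01,-0.09,0.014],[-0.37,0.0,-0.33,-0.01,-0.09,0.014],[-0.37,0.0,-0.33,-0.01,-0.09,0.014],[-0.37,0.0,-0.33,-0.01,-0.09,0.014],[-0.37,0.0,-0.33,-0.01,-0.09,0.014]]]' 105; python3 plan.py 161 6 150 -1
```

```text
clock: 0.52
tool_pos: [0.3161, -0.4337, 0.231]
orientation: [-0.746, 1.718, -1.575]
contact_force: [0.6, 0.3, -0.1]
gripper_width: 0.588
tcp board mm [-238.5  223.7  256.2] goal world [ 0.537 -0.023  0.21 ] shift [-1.1406  0.1768 -0.178 ] turn [-0.0104 -0.1015  0.0145] deg 37.1 F board [ 0.3 -0.6 -0.1] w 0.588 t 0.52
```

```bash
python3 -m crank '[[[-0.1,0.015,-0.015,-0.002,-0.02,0.003],[-0.2,0.03,-0.03,-0.004,-0.04,0.006],[-0.3,0.045,-0.045,-0.006,-0.06,0.009],[-0.4,0.06,-0.06,-0.008,-0.08,0.012],[-0.5,0.075,-0.075,-0.01,-0.09,0.014]]]'; python3 plan.py 161 6 150 -1
```

```text
clock: 0.93
tool_pos: [0.4143, -0.2572, 0.2224]
orientation: [-1.016, 1.362, -1.114]
contact_force: [1.4, -0.6, 0.6]
gripper_width: 0.591
tcp board mm [-66.7 127.1 210.9] goal world [ 0.537 -0.023  0.21 ] shift [-0.591   0.1514  0.2582] turn [-0.0008 -0.012   0.0006] deg 4.3 F board [-0.4 -1.4  0.8] w 0.591 t 0.93
```

```bash
python3 -m crank '[[[0,0,0,0,0,0]]]'; python3 plan.py 161 6 150 -1
```

```text
clock: 1.02
tool_pos: [0.4179, -0.2501, 0.2231]
orientation: [-1.017, 1.356, -1.105]
contact_force: [0.5, 0.7, 0.1]
gripper_width: 0.59
tcp board mm [-59.6 123.6 210. ] goal world [ 0.537 -0.023  0.21 ] shift [-0.5696  0.1518  0.2563] turn [-0.0008 -0.0105 -0.0001] deg 3.8 F board [ 0.8 -0.5 -0.1] w 0.59 t 1.02
```

```bash
python3 -m crank '[[[-0.09,0.025,0.042,0,-0.0105,0],[-0.18,0.05,0.084,0,-0.0105,0],[-0.27,0.075,0.126,0,-0.0105,0],[-0.36,0.1,0.168,0,-0.0105,0],[-0.45,0.12,0.21,-0.001,-0.0105,0]]]'; python3 -m crank '[[[-0.06,0.016,0.023,0,0,0],[-0.12,0.032,0.046,0,0,0],[-0.12,0.032,0.046,0,0,0]]]'; python3 plan.py 161 6 50 -1
```

```text
clock: 1.43
tool_pos: [0.5141, -0.0796, 0.2107]
orientation: [-1.047, 1.319, -1.073]
contact_force: [0.6, -1.1, -1.0]
gripper_width: 0.588
clock: 1.68
tool_pos: [0.5346, -0.0248, 0.2089]
orientation: [-1.047, 1.312, -1.065]
contact_force: [-0.2, 0.3, 0.9]
gripper_width: 0.585
tcp board mm [158.9   8.8 149.2] goal world [ 0.538 -0.002  0.112] shift [-0.0056  0.2479  0.0073] turn [ 0.0001 -0.001   0.0001] deg 0.4 F board [0.5 0.2 0.8] w 0.585 t 1.68
```

```bash
python3 -m crank '[[[0,0.1,0,0,0,0],[0.005,0.2,0.007,0,-0.001,0],[0.005,0.26,0.007,0,-0.001,0],[0.005,0.27,0.007,0,-0.001,0]]]'; python3 plan.py 155 6 10 -1; python3 - <<'E'
from h import *
for n in ["wrist","scene"]:
    cv2.imwrite(f"pics/{n}1.png",ctrl.get_image(n)[:,:,::-1])
E
```

```text
clock: 2.02
tool_pos: [0.5327, -0.0112, 0.0979]
orientation: [-1.054, 1.318, -1.063]
contact_force: [-1.3, -0.1, 0.2]
gripper_width: 0.584
tcp board mm [149.   10.8  37.8] goal world [0.538 0.    0.072] shift [-0.0152  0.0693  0.0125] turn [ 0.0014 -0.0014  0.0005] deg 0.7 F board [-0.   1.3  0.2] w 0.584 t 2.02
```

View pics/wrist1.png

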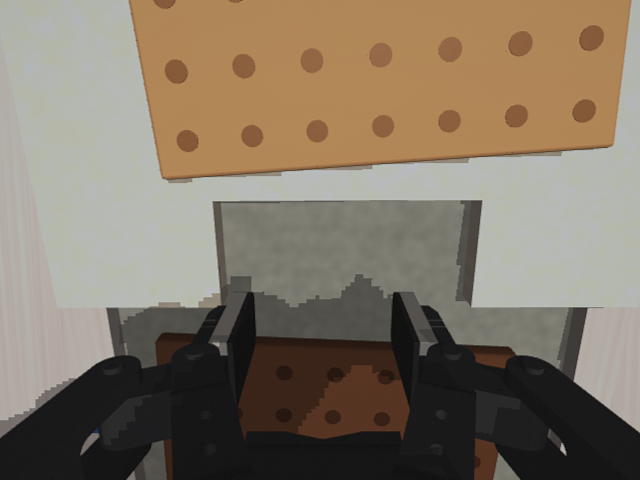

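View pics/scene1.png

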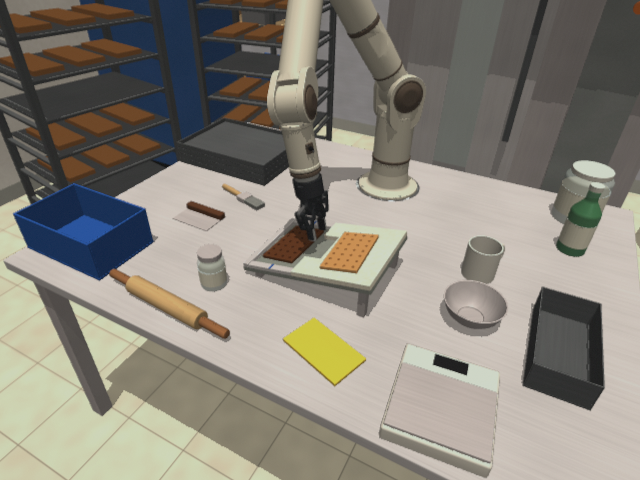

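```bash
python3 - <<'E'
from h import *
b=np.load("board.npz"); o0,Rb=b["o0"],b["Rb"]
ci=ctrl.camera_info("wrist")
for uv,z in [((214,201),.013),((482,200),.013),((58,307),.013),((218,307),.013),((472,307),.013),((163,179),.023),((612,147),.023),((157,333),.010),((512,346),.010)]:
    print(uv,(onplane(ci,uv,o0,Rb,z)*1000).round(1))
E
python3 plan.py 158 6 20 -1
```

```text
(214, 201) [185.8  52.8  13. ]
(482, 200) [185.3 -58.8  13. ]
(58, 307) [137.5 127.5  13. ]
(218, 307) [137.   55.1  13. ]
(472, 307) [136.3 -59.2  13. ]
(163, 179) [196.8  69.1  23. ]
(612, 147) [ 207.5 -101.9   23. ]
(157, 333) [122.3  85.7  10. ]
(512, 346) [114.3 -81.1  10. ]
tcp board mm [149.4   7.9  41.4] goal world [0.538 0.001 0.082] shift [-0.0218  0.0533  0.0049] turn [ 0.0005 -0.0014  0.0006] deg 0.6 F board [-0.5 -0.9  0.8] w 0.588 t 2.12
```

```bash
python3 -m crank '[[[-0.02,0.02,0.0,0,0,0],[-0.02,0.04,0.005,0,-0.001,0],[-0.02,0.06,0.005,0,-0.001,0],[-0.02,0.06,0.005,0,-0.001,0]]]'; python3 plan.py 155 6 5 -1
python3 - <<'E'
from h import *
for n in ["wrist"]:
    cv2.imwrite(f"pics/{n}2.png",ctrl.get_image(n)[:,:,::-1])
E
```

```text
clock: 2.45
tool_pos: [0.5385, 0.0011, 0.0798]
orientation: [-1.052, 1.307, -1.064]
contact_force: [-0.5, 0.1, -0.3]
gripper_width: 0.59
tcp board mm [157.4   5.1  17.5] goal world [0.538 0.001 0.067] shift [ 0.0058  0.0312 -0.0021] turn [ 0.0002 -0.0002  0.0007] deg 0.3 F board [ 0.   0.5 -0.3] w 0.59 t 2.45
```

View pics/wrist2.png

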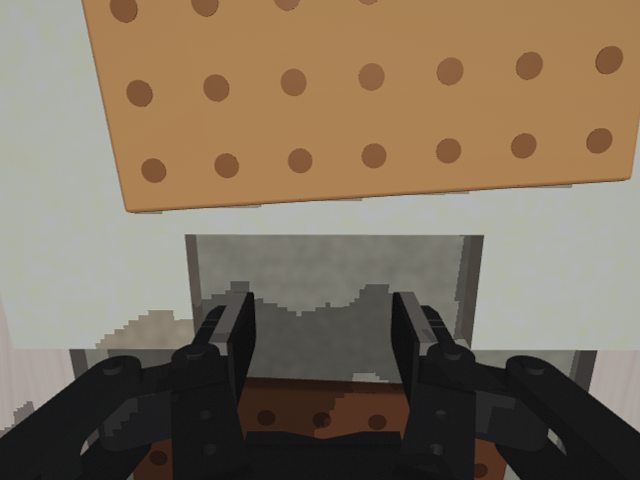

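```bash
python3 -m crank '[[[0.003,0.015,0,0,0,0],[0.003,0.025,0,0,0,0],[0.003,0.03,0,0,0,0],[0.003,0.03,0,0,0,0]]]'; python3 plan.py 112 6 0 -1
```

```text
clock: 2.83
tool_pos: [0.5384, 0.0022, 0.0679]
orientation: [-1.052, 1.308, -1.064]
contact_force: [0.0, 0.5, 1.1]
gripper_width: 0.585
tcp board mm [156.    5.3   5.6] goal world [ 0.537 -0.04   0.053] shift [ 0.1098  0.0145 -0.0016] turn [ 0.0002 -0.0003  0.0007] deg 0.3 F board [ 0.7 -0.   0.9] w 0.585 t 2.83
```

```bash
for i in 1; do python3 -m crank '[[[0,0.005,0,0,0,0],[0,0.01,0,0,0,0],[0,0.01,0,0,0,0]]]'; done; python3 plan.py 112 6 0 -1;  python3 -m crank '[[[0,0.004,0,0,0,0],[0,0.008,0,0,0,0],[0,0.008,0,0,0,0]]]';python3 plan.py 112 6 0 -1
```

```text
clock: 3.08
tool_pos: [0.5387, 0.0031, 0.0643]
orientation: [-1.052, 1.307, -1.064]
contact_force: [-0.7, 0.0, 1.2]
gripper_width: 0.585
tcp board mm [156.1   5.    1.9] goal world [ 0.537 -0.04   0.053] shift [ 0.1101  0.0052 -0.0023] turn [ 0.0001 -0.0003  0.0007] deg 0.3 F board [0.3 0.7 1.2] w 0.585 t 3.08
clock: 3.33
tool_pos: [0.5387, 0.0037, 0.0612]
orientation: [-1.052, 1.307, -1.064]
contact_force: [0.3, -0.2, 0.1]
gripper_width: 0.586
tcp board mm [156.1   5.   -1.3] goal world [ 0.537 -0.04   0.053] shift [ 0.1102 -0.0028 -0.0023] turn [ 0.0001 -0.0003  0.0007] deg 0.3 F board [-0.1 -0.3  0.1] w 0.586 t 3.33
```

```bash
python3 -m crank '[[[0,0.004,0,0,0,0],[0,0.006,0,0,0,0],[0,0.006,0,0,0,0]]]';python3 plan.py 112 6 0 -1
```

```text
clock: 3.58
tool_pos: [0.539, 0.0041, 0.0594]
orientation: [-1.052, 1.307, -1.065]
contact_force: [-1.1, -1.0, 4.8]
gripper_width: 0.589
tcp board mm [156.    4.7  -3.1] goal world [ 0.537 -0.04   0.053] shift [ 0.1102 -0.0073 -0.0031] turn [ 0.     -0.0003  0.0008] deg 0.3 F board [-0.   1.1  4.9] w 0.589 t 3.58
```

```bash
python3 -m crank '[[[0,-0.01,0,0,0,0],[0.02,-0.01,0,0,0,0],[0.04,-0.01,-0.002,0,0,0],[0.055,-0.01,-0.002,0,0,0],[0.065,-0.01,-0.003,0,0,0]]]';python3 plan.py 112 6 1 -1;  python3 -m crank '[[[0.01,0,0,0,0,0],[0.02,0,0,0,0,0],[0.02,0,0,0,0,0]]]';python3 plan.py 112 6 1 -1
```

```text
clock: 4.0
tool_pos: [0.5372, -0.024, 0.0571]
orientation: [-1.051, 1.308, -1.066]
contact_force: [0.8, 0.4, -0.6]
gripper_width: 0.591
tcp board mm [128.1   6.3   0.5] goal world [ 0.537 -0.04   0.054] shift [ 0.0402 -0.001   0.0009] turn [ 0.0001 -0.0006  0.0008] deg 0.4 F board [ 0.3 -0.8 -0.7] w 0.591 t 4.0
clock: 4.25
tool_pos: [0.5372, -0.0311, 0.0557]
orientation: [-1.051, 1.308, -1.065]
contact_force: [-0.7, 0.6, 0.8]
gripper_width: 0.59
tcp board mm [120.8   6.2   0.6] goal world [ 0.537 -0.04   0.054] shift [ 0.0221 -0.0009  0.0006] turn [ 0.0001 -0.0005  0.0007] deg 0.3 F board [0.7 0.7 0.6] w 0.59 t 4.25
```

```bash
python3 -m crank '[[[0.008,0,0,0,0,0],[0.015,0,0,0,0,0],[0.015,0,0,0,0,0]]]';python3 plan.py 112 6 1 -1; python3 - <<'E'
from h import *
for n in ["wrist","top"]:
    cv2.imwrite(f"pics/{n}3.png",ctrl.get_image(n)[:,:,::-1])
E
```

```text
clock: 4.5
tool_pos: [0.5372, -0.0363, 0.0547]
orientation: [-1.052, 1.307, -1.065]
contact_force: [0.7, -0.8, -0.3]
gripper_width: 0.59
tcp board mm [115.5   6.1   0.7] goal world [ 0.537 -0.04   0.054] shift [ 0.0087 -0.0007  0.0003] turn [ 0.0001 -0.0004  0.0007] deg 0.3 F board [-0.9 -0.8 -0.1] w 0.59 t 4.5
```

View pics/wrist3.png

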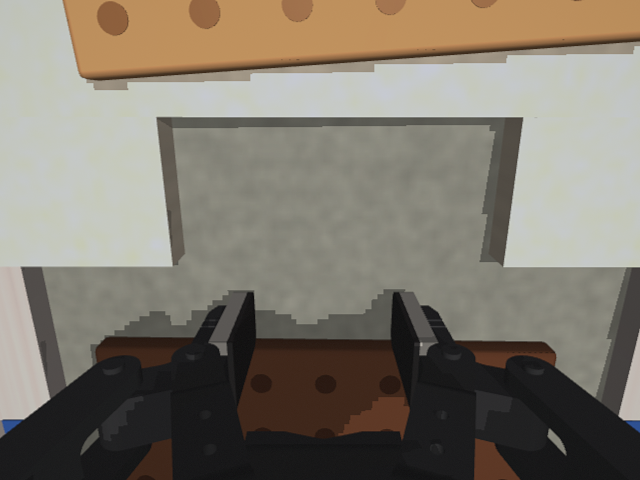

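View pics/top3.png

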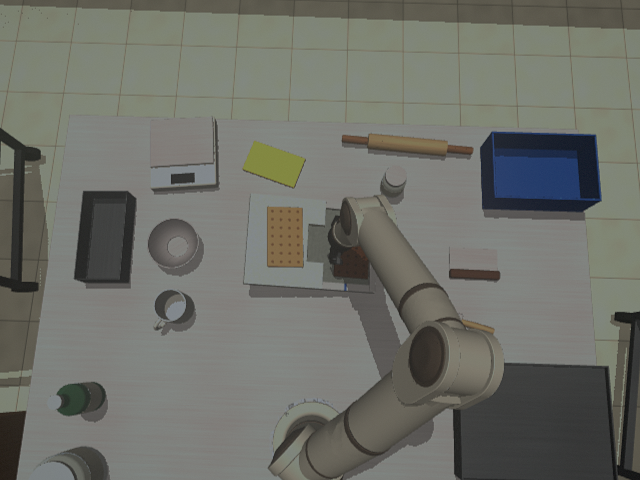

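```bash
python3 - <<'E'
from h import *
b=np.load("board.npz"); o0,Rb=b["o0"],b["Rb"]
ci=ctrl.camera_info("wrist")
for uv,z in [((102,338),.010),((550,343),.010),((174,266),.013),((503,266),.013)]:
    print(uv,(onplane(ci,uv,o0,Rb,z)*1000).round(1))
E
python3 -m crank '[[[0.007,0,0,0,0,0],[0.013,0,0,0,0,0],[0.013,0,0,0,0,0],[0.013,0,0,0,0,0]]]';python3 plan.py 105 6 1 -1
```

```text
(102, 338) [110.1  85.3  10. ]
(550, 343) [107.8 -76.2  10. ]
(174, 266) [138.9  55.3  13. ]
(503, 266) [138.7 -54.3  13. ]
clock: 4.93
tool_pos: [0.5372, -0.0399, 0.054]
orientation: [-1.051, 1.307, -1.063]
contact_force: [-0.1, 4.2, 1.6]
gripper_width: 0.584
tcp board mm [111.9   6.1   0.7] goal world [ 0.537 -0.047  0.053] shift [ 0.0171 -0.0007  0.0003] turn [ 0.0001 -0.0002  0.0005] deg 0.2 F board [4.4 0.2 0.7] w 0.584 t 4.93
```

```bash
python3 -m crank '[[[0.005,0,0,0,0,0],[0.01,0,0,0,0,0],[0.01,0,0,0,0,0],[0.01,0,0,0,0,0]]]';python3 plan.py 105 6 1 -1; python3 - <<'E'
from h import *
for n in ["wrist"]:
    cv2.imwrite(f"pics/{n}4.png",ctrl.get_image(n)[:,:,::-1])
E
```

```text
clock: 5.27
tool_pos: [0.5372, -0.0401, 0.0539]
orientation: [-1.049, 1.307, -1.059]
contact_force: [-1.1, 10.6, 5.5]
gripper_width: 0.586
tcp board mm [111.7   6.1   0.7] goal world [ 0.537 -0.047  0.053] shift [ 0.0167 -0.0008  0.0003] turn [ 0.0001  0.0002 -0.0001] deg 0.1 F board [11.5  1.2  3.2] w 0.586 t 5.27
```

View pics/wrist4.png

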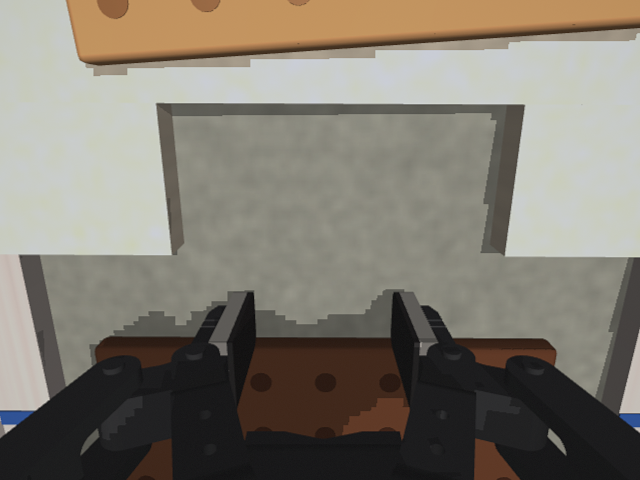

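```bash
python3 - <<'E'
from h import *
b=np.load("board.npz"); o0,Rb=b["o0"],b["Rb"]
ci=ctrl.camera_info("wrist")
for uv,z in [((102,337),.010),((550,339),.010),((174,254),.013),((505,256),.013)]:
    print(uv,(onplane(ci,uv,o0,Rb,z)*1000).round(1))
E
python3 -m crank '[[[0.005,0,0,0,0,0],[0.01,0,0,0,0,0],[0.01,0,0,0,0,0],[0.01,0,0,0,0,0]]]';python3 plan.py 105 6 1 -1
```

```text
(102, 337) [105.9  85.2  10. ]
(550, 339) [105.3 -75.9  10. ]
(174, 254) [138.6  55.   13. ]
(505, 256) [138.  -54.4  13. ]
clock: 5.65
tool_pos: [0.5372, -0.0402, 0.0539]
orientation: [-1.047, 1.306, -1.054]
contact_force: [-1.2, 19.0, 9.6]
gripper_width: 0.587
tcp board mm [111.5   6.1   0.7] goal world [ 0.537 -0.047  0.053] shift [ 0.0164 -0.0008  0.0002] turn [ 0.0002  0.0005 -0.0007] deg 0.3 F board [20.6  1.4  5.4] w 0.587 t 5.65
```

```bash
python3 -m crank '[[[-0.03,0,0,0,0,0],[-0.06,0,0,0,0,0],[-0.08,-0.05,0,0,0,0],[-0.08,-0.12,0,0,0,0],[-0.08,-0.2,0,0,0,0]]]'; python3 -m crank '[[[0,-0.04,0,0,0,0],[0,-0.1,0,0,0,0],[0,-0.1,0,0,0,0]]]'; python3 plan.py 345 -11 80 -1; python3 - <<'E'
from h import *
b=np.load("board.npz"); o0,Rb=b["o0"],b["Rb"]
ci=ctrl.camera_info("wrist"); im=ctrl.get_image("wrist")
cv2.imwrite(f"pics/wrist5.png",im[:,:,::-1])
print(R.from_rotvec(ci["orientation"]).as_matrix().round(2))
E
```

```text
clock: 6.07
tool_pos: [0.536, -0.0331, 0.1368]
orientation: [-1.055, 1.308, -1.062]
contact_force: [1.4, -0.5, -0.0]
gripper_width: 0.585
clock: 6.32
tool_pos: [0.5401, -0.0438, 0.1801]
orientation: [-1.049, 1.302, -1.071]
contact_force: [0.8, -0.6, 0.8]
gripper_width: 0.591
tcp board mm [134.3   3.2 124.9] goal world [0.556 0.172 0.18 ] shift [-0.5277  0.1082  0.0333] turn [-0.001  -0.0004  0.0013] deg 0.6 F board [-0.4 -0.8  0.9] w 0.591 t 6.32
[[ 1.   -0.01  0.  ]
 [-0.01 -1.   -0.09]
 [ 0.    0.09 -1.  ]]
```

View pics/wrist5.png

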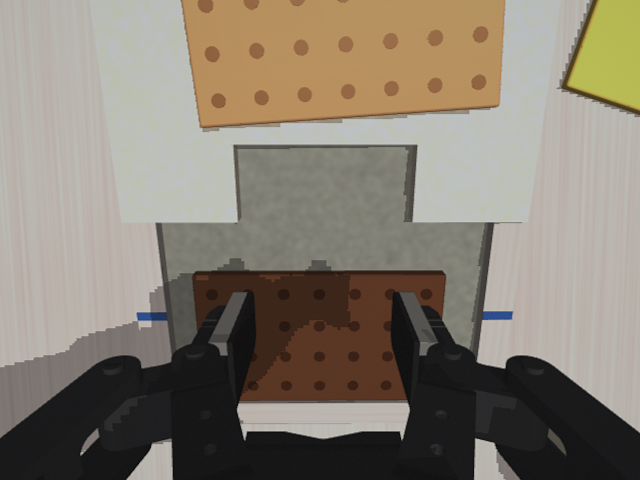

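```bash
python3 -m crank '[[[-0.1,0,0.01,0,0,0],[-0.2,0.02,0.02,0,0,0],[-0.3,0.04,0.03,0,0,0],[-0.39,0.06,0.035,0,0,0],[-0.48,0.08,0.04,0,0,0]]]'; python3 -m crank '[[[0,0,0,0,0,0],[0,0.01,0,0,0,0]]]'; python3 plan.py 326 -13 40 -1; python3 - <<'E'
from h import *
cv2.imwrite(f"pics/wrist6.png",ctrl.get_image("wrist")[:,:,::-1])
cv2.imwrite(f"pics/top6.png",ctrl.get_image("top")[:,:,::-1])
E
```

```text
clock: 6.78
tool_pos: [0.5547, 0.1538, 0.1828]
orientation: [-1.053, 1.307, -1.065]
contact_force: [0.8, 0.3, -0.0]
gripper_width: 0.59
clock: 6.95
tool_pos: [0.5544, 0.1567, 0.1797]
orientation: [-1.054, 1.303, -1.06]
contact_force: [0.0, -0.7, -0.5]
gripper_width: 0.59
tcp board mm [330.5  -9.3  82.8] goal world [0.558 0.161 0.137] shift [0.0108 0.1071 0.0093] turn [0.0002 0.0007 0.0006] deg 0.3 F board [-0.8 -0.  -0.3] w 0.59 t 6.95
```

View pics/wrist6.png

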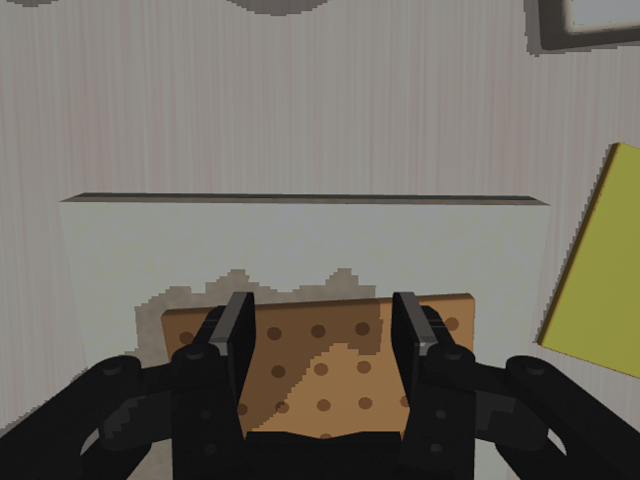

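View pics/top6.png

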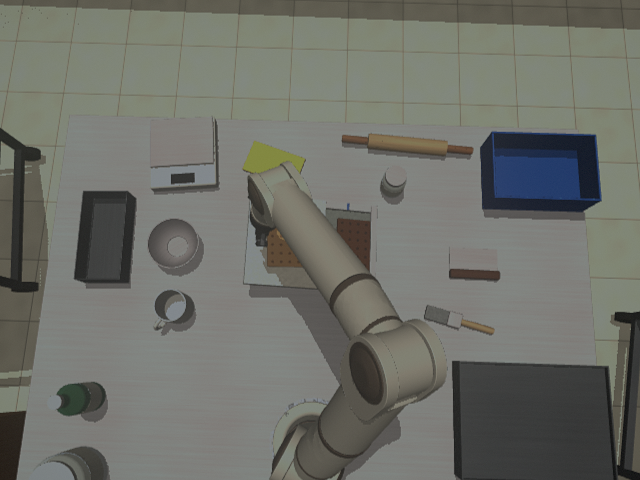

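```bash
python3 - <<'E'
from h import *
b=np.load("board.npz"); o0,Rb=b["o0"],b["Rb"]
ci=ctrl.camera_info("wrist")
for uv,z in [((163,312),.023),((474,295),.023),((62,201),.013),((550,205),.013)]:
    print(uv,(onplane(ci,uv,o0,Rb,z)*1000).round(1))
E
python3 -m crank '[[[0.01,0.05,0.012,0,0,0],[0.01,0.1,0.012,0,0,0],[0.01,0.1,0.012,0,0,0]]]'; python3 plan.py 327 -14 20 -1
```

```text
(163, 312) [294.5  76.   23. ]
(474, 295) [304.3 -89.   23. ]
(62, 201) [353.  125.4  13. ]
(550, 205) [ 350.4 -127.    13. ]
clock: 7.3
tool_pos: [0.558, 0.1543, 0.1359]
orientation: [-1.056, 1.313, -1.066]
contact_force: [-0.5, -0.5, -0.7]
gripper_width: 0.587
tcp board mm [319.1 -12.9  40.4] goal world [0.559 0.166 0.118] shift [-0.0202  0.0509  0.0028] turn [ 0.001 -0.001  0.001] deg 0.6 F board [-0.7  0.5 -0.6] w 0.587 t 7.3
```

```bash
python3 -m crank '[[[-0.018,0.01,0,0,0,0],[-0.018,0.03,-0.004,0,0,0],[-0.018,0.05,-0.004,0,-0.001,0.001],[-0.018,0.05,-0.004,0,-0.001,0.001]]]'; python3 plan.py 327 -12 14 -1
```

```text
clock: 7.63
tool_pos: [0.5578, 0.1683, 0.1208]
orientation: [-1.051, 1.305, -1.055]
contact_force: [0.1, -0.3, -0.6]
gripper_width: 0.585
tcp board mm [329.6 -12.7  22.7] goal world [0.557 0.168 0.112] shift [ 0.0065  0.0218 -0.0017] turn [ 0.0003  0.0008 -0.0003] deg 0.3 F board [-0.4 -0.1 -0.5] w 0.585 t 7.63
```

```bash
python3 -m crank '[[[0,0.01,0,0,0,0],[0,0.022,0,0,0,0],[0,0.022,0,0,0,0]]]'; python3 plan.py 327 -12 14 -1
```

```text
clock: 7.88
tool_pos: [0.5583, 0.1703, 0.1126]
orientation: [-1.05, 1.305, -1.056]
contact_force: [-0.5, 0.3, 0.2]
gripper_width: 0.587
tcp board mm [329.9 -13.2  14.4] goal world [0.557 0.168 0.112] shift [ 0.0072  0.0009 -0.003 ] turn [ 0.0002  0.0007 -0.0003] deg 0.3 F board [0.3 0.5 0.1] w 0.587 t 7.88
```

```bash
python3 -m crank '[[[0.02,0.001,0,0,0,0],[0.04,0.001,0,0,0,0],[0.06,0.001,0,0,0,0],[0.08,0.001,0,0,0,0],[0.1,0.001,0,0,0,0]]]';  python3 plan.py 181 -12 14 -1; python3 -m crank '[[[0.02,0,0,0,0,0],[0.04,0,0,0,0,0],[0.06,0,0,0,0,0],[0.08,0,0,0,0,0],[0.1,0,0,0,0,0]]]';  python3 plan.py 181 -12 14 -1; python3 - <<'E'
from h import *
cv2.imwrite(f"pics/wrist7.png",ctrl.get_image("wrist")[:,:,::-1])
E
```

```text
clock: 8.3
tool_pos: [0.5586, 0.13, 0.1043]
orientation: [-1.049, 1.305, -1.057]
contact_force: [-0.6, 0.4, -0.3]
gripper_width: 0.587
tcp board mm [288.7 -13.8  14.6] goal world [0.556 0.025 0.081] shift [ 0.2693  0.0011 -0.0055] turn [ 0.      0.0005 -0.0003] deg 0.2 F board [ 0.3  0.6 -0.4] w 0.587 t 8.3
clock: 8.72
tool_pos: [0.5584, 0.0915, 0.096]
orientation: [-1.049, 1.304, -1.056]
contact_force: [0.3, -0.9, 1.4]
gripper_width: 0.586
tcp board mm [249.3 -13.9  14.5] goal world [0.556 0.025 0.081] shift [ 0.1708  0.0008 -0.0055] turn [ 0.0001  0.0007 -0.0003] deg 0.3 F board [-0.6 -0.3  1.5] w 0.586 t 8.72
```

View pics/wrist7.png

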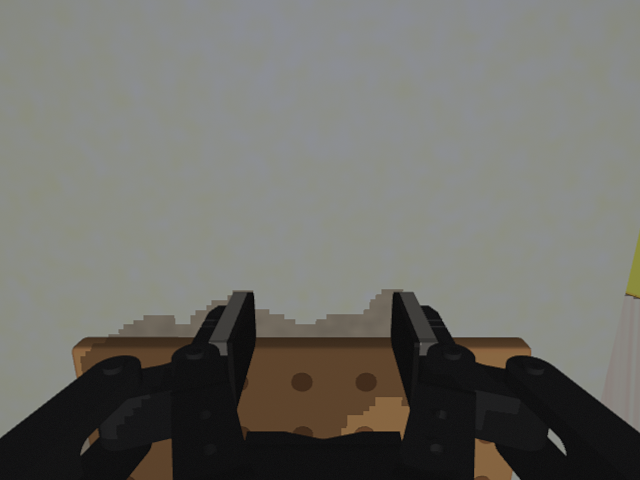

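```bash
python3 -m crank '[[[0.02,0,0,0,0,0],[0.04,0,0,0,0,0],[0.06,0,0,0,0,0],[0.08,0,0,0,0,0],[0.1,0,0,0,0,0]]]';  python3 plan.py 181 -12 14 -1; python3 -m crank '[[[0.01,0,0,0,0,0],[0.02,0,0,0,0,0],[0.03,0,0,0,0,0],[0.035,0,0,0,0,0]]]';  python3 plan.py 181 -12 14 -1; python3 - <<'E'
from h import *
cv2.imwrite(f"pics/wrist8.png",ctrl.get_image("wrist")[:,:,::-1])
E
```

```text
clock: 9.18
tool_pos: [0.5582, 0.0525, 0.0876]
orientation: [-1.049, 1.304, -1.056]
contact_force: [-0.9, 1.1, 1.2]
gripper_width: 0.59
tcp board mm [209.4 -14.1  14.4] goal world [0.556 0.025 0.081] shift [ 0.071   0.0008 -0.0055] turn [ 0.0001  0.0007 -0.0003] deg 0.3 F board [1.4 0.9 1. ] w 0.59 t 9.18
clock: 9.52
tool_pos: [0.5581, 0.039, 0.0846]
orientation: [-1.049, 1.305, -1.056]
contact_force: [-0.2, 1.5, 1.0]
gripper_width: 0.587
tcp board mm [195.6 -14.1  14.3] goal world [0.556 0.025 0.081] shift [ 0.0364  0.0006 -0.0053] turn [ 0.0001  0.0006 -0.0003] deg 0.3 F board [1.6 0.2 0.7] w 0.587 t 9.52
```

View pics/wrist8.png

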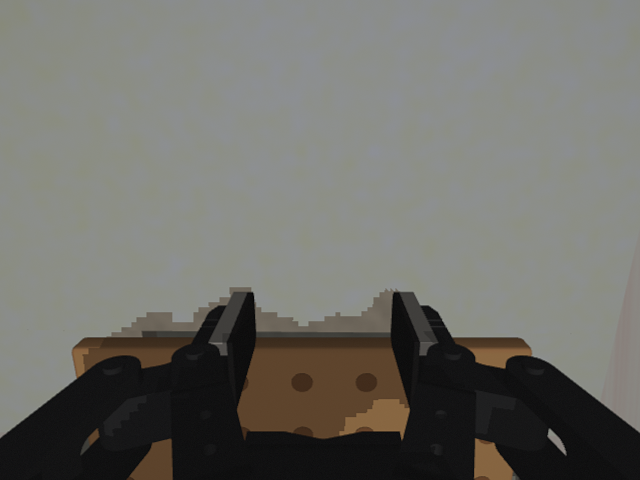

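```bash
python3 -m crank '[[[0.007,0,0,0,0,0],[0.014,0,0,0,0,0],[0.021,0,0,0,0,0],[0.026,0,0,0,0,0],[0.026,0,0,0,0,0]]]';  python3 plan.py 181.5 -12 14 -1;python3 - <<'E'
from h import *
for n in ["wrist","scene"]: cv2.imwrite(f"pics/{n}9.png",ctrl.get_image(n)[:,:,::-1])
a=cv2.imread("pics/scene9.png")[200:320,240:415]
cv2.imwrite("pics/scene9z.png",cv2.resize(a,None,fx=4.5,fy=4.5,interpolation=cv2.INTER_CUBIC))
E
```

```text
clock: 9.98
tool_pos: [0.558, 0.0287, 0.0824]
orientation: [-1.049, 1.305, -1.056]
contact_force: [0.1, -0.5, -0.0]
gripper_width: 0.586
tcp board mm [185.  -14.1  14.2] goal world [0.556 0.025 0.081] shift [ 0.0088  0.0006 -0.0053] turn [ 0.0001  0.0006 -0.0002] deg 0.2 F board [-0.5 -0.2  0.1] w 0.586 t 9.98
```

View pics/wrist9.png

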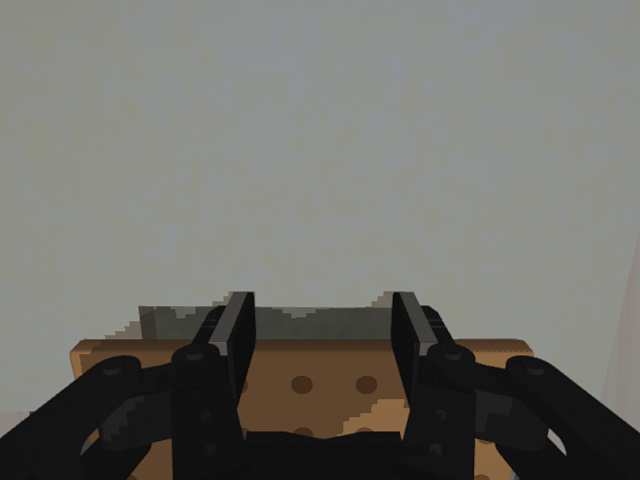

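View pics/scene9z.png

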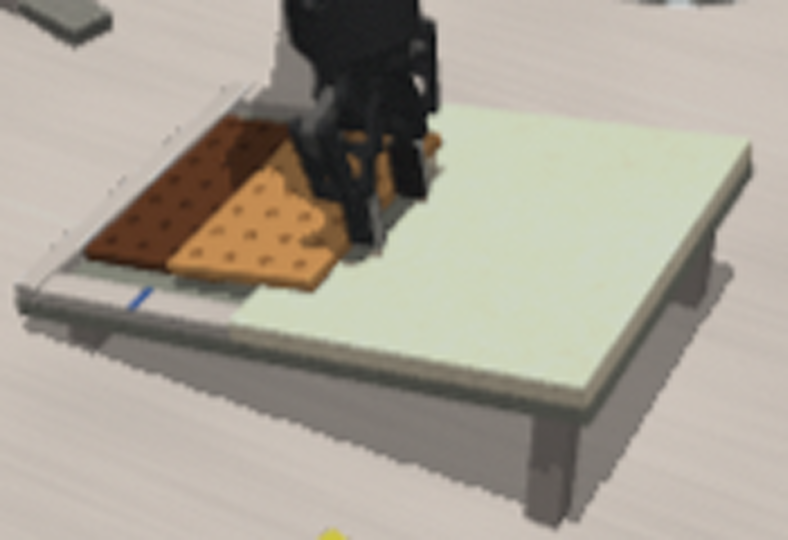

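```bash
python3 -m crank '[[[0.005,0,0,0,0,0],[0.009,0,0,0,0,0],[0.009,0,0,0,0,0],[0.009,0,0,0,0,0]]]';  python3 plan.py 181.5 -12 14 -1
```

```text
clock: 10.42
tool_pos: [0.5581, 0.0257, 0.0818]
orientation: [-1.049, 1.304, -1.056]
contact_force: [0.7, -0.4, -0.1]
gripper_width: 0.591
tcp board mm [182.  -14.2  14.3] goal world [0.556 0.025 0.081] shift [ 0.0011  0.0007 -0.0054] turn [ 0.0001  0.0007 -0.0003] deg 0.3 F board [-0.4 -0.7  0. ] w 0.591 t 10.42
```

Now back off, raise, and measure with an unobstructed view.

```bash
python3 -m crank '[[[-0.02,0,0,0,0,0],[-0.04,-0.02,0,0,0,0],[-0.05,-0.1,0,0,0,0],[-0.05,-0.2,0,0,0,0],[-0.05,-0.3,0,0,0,0]]]'; python3 -m crank '[[[0.08,-0.04,0,0,0,0],[0.16,-0.08,0,0,0,0],[0.24,-0.1,0,0,0,0],[0.24,-0.1,0,0,0,0],[0.24,-0.1,0,0,0,0]]]'; python3 plan.py 100 0 160 -1
python3 - <<'E'
from h import *
for n in ["wrist","top","scene"]: 
    if n=="wrist": print(ctrl.camera_info(n))
    cv2.imwrite(f"pics/{n}10.png",ctrl.get_image(n)[:,:,::-1])
a=cv2.imread("pics/scene10.png")[200:320,240:415]
cv2.imwrite("pics/scene10z.png",cv2.resize(a,None,fx=4.5,fy=4.5,interpolation=cv2.INTER_CUBIC))
E
```

```text
clock: 10.83
tool_pos: [0.5569, 0.0224, 0.205]
orientation: [-1.051, 1.304, -1.051]
contact_force: [1.6, -0.9, -0.1]
gripper_width: 0.589
clock: 11.25
tool_pos: [0.5578, -0.084, 0.223]
orientation: [-1.047, 1.306, -1.06]
contact_force: [-0.8, -0.3, 0.0]
gripper_width: 0.59
tcp board mm [104.  -14.8 175.2] goal world [ 0.543 -0.085  0.207] shift [ 0.0101  0.0378 -0.0372] turn [-0.0002  0.0001 -0.0002] deg 0.1 F board [-0.3  0.8  0.1] w 0.59 t 11.25
{'camera_matrix': array([[418.50937688,   0.        , 322.91356769],
       [  0.        , 418.50937688, 233.72877834],
       [  0.        ,   0.        ,   1.        ]]), 'origin': array([ 0.55845005, -0.04268998,  0.37787251]), 'orientation': array([ 3.06306941e+00, -1.36745694e-02, -2.07486929e-04])}
```

View pics/wrist10.png

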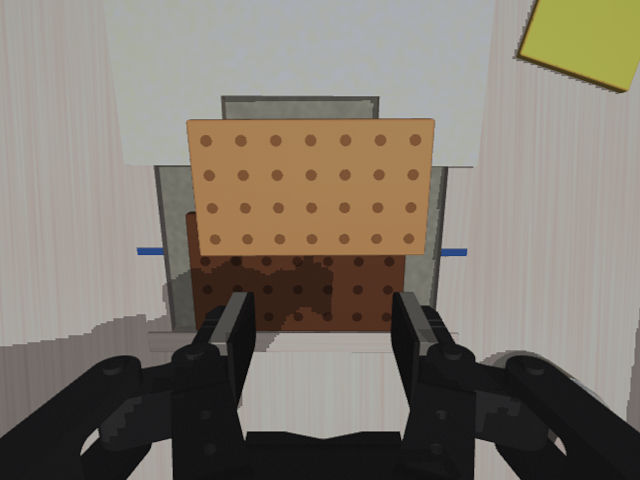

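View pics/scene10z.png

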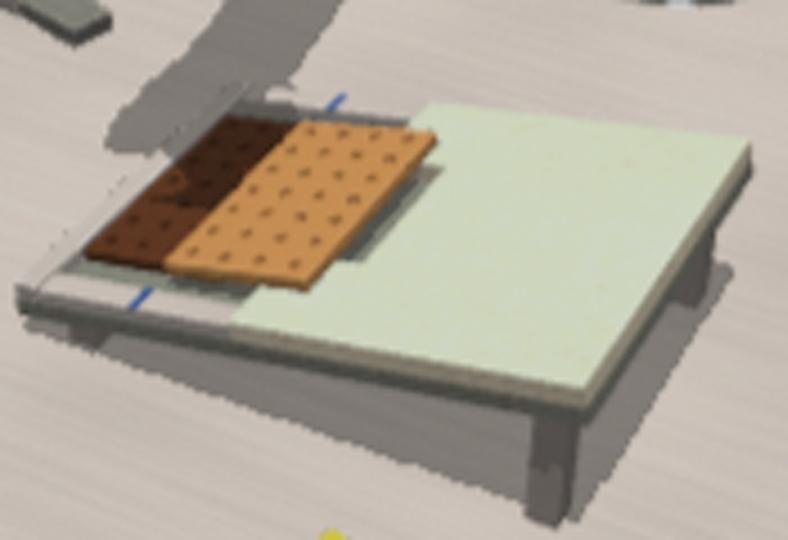

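```bash
python3 - <<'E'
from h import *
b=np.load("board.npz"); o0,Rb=b["o0"],b["Rb"]
im=cv2.imread("pics/wrist10.png"); hsv=cv2.cvtColor(im,cv2.COLOR_BGR2HSV)
ci=ctrl.camera_info("wrist")
m=cv2.inRange(hsv,(105,120,60),(130,255,255)); n,l,s,c=cv2.connectedComponentsWithStats(m)
for i in range(1,n):
    if s[i,4]>20: print("blue",c[i],(onplane(ci,c[i],o0,Rb,.010)*1000).round(1))
lm=cv2.inRange(hsv,(8,90,110),(22,255,255)); lm=cv2.morphologyEx(lm,cv2.MORPH_OPEN,np.ones((3,3)))
for u in (215,250,310,370,415):
    r=np.where(lm[:,u]>0)[0]; 
    print("light col",u,r.min(),r.max(),"lower x top z20",(onplane(ci,(u,r.max()+.5),o0,Rb,.020)*1000).round(1),"upper",(onplane(ci,(u,r.min()-.5),o0,Rb,.0245)*1000).round(1))
for uv,z in [((201,255),.02),((425,254),.02),((188,121),.0245),((434,119),.0245)]: print(uv,(onplane(ci,uv,o0,Rb,z)*1000).round(1))
dm=cv2.inRange(hsv,(0,60,20),(14,255,109))
for u in (205,230,270,330,380):
    r=np.where(dm[300:345,u]>0)[0]+300
    if len(r): print("dark",u,r.max(),(onplane(ci,(u,r.max()+.5),o0,Rb,.010)*1000).round(1))
# grey level down col for stop bar
for u in (200,330,380): print(hsv[322:340,u].tolist())
# bottom of scene: lower edge of light
cs=ctrl.camera_info("scene")
for a,bb in [(168,266),(300,122)]: print("scene",(onplane(cs,(240+a/4.5,200+bb/4.5),o0,Rb,.020)*1000).round(1))
for a,bb in [(140,299),(336,102)]: print("scene mark",(onplane(cs,(240+a/4.5,200+bb/4.5),o0,Rb,.010)*1000).round(1))
E
```

```text
blue [149.93181818 251.02272727] [ 75.2 119.3  10. ]
blue [453.5 252. ] [  76.1 -115.9   10. ]
light col 215 120 255 lower x top z20 [75.4 66.4 20. ] upper [174.3  58.7  24.5]
light col 250 120 255 lower x top z20 [75.6 40.1 20. ] upper [174.4  35.1  24.5]
light col 310 119 254 lower x top z20 [76.8 -5.  20. ] upper [175.3  -5.4  24.5]
light col 370 119 254 lower x top z20 [ 77.1 -50.1  20. ] upper [175.6 -45.8  24.5]
light col 415 119 254 lower x top z20 [ 77.3 -83.9  20. ] upper [175.8 -76.2  24.5]
(201, 255) [75.8 76.9 20. ]
(425, 254) [ 77.8 -91.4  20. ]
(188, 121) [173.2  77.1  24.5]
(434, 119) [175.6 -89.   24.5]
dark 205 318 [17.5 80.9 10. ]
dark 270 330 [ 7.  28.3 10. ]
dark 330 330 [  7.4 -21.   10. ]
dark 380 330 [  7.7 -62.   10. ]
[[10, 144, 55], [9, 146, 56], [11, 150, 56], [10, 145, 51], [10, 140, 53], [7, 95, 35], [135, 24, 21], [100, 35, 22], [120, 23, 22], [120, 26, 20], [120, 12, 21], [150, 12, 21], [150, 12, 22], [120, 23, 22], [120, 11, 23], [105, 22, 23], [0, 0, 21], [120, 12, 22]]
[[10, 152, 82], [10, 154, 81], [10, 151, 81], [10, 149, 82], [10, 154, 81], [10, 152, 82], [10, 154, 83], [10, 149, 84], [10, 170, 69], [10, 26, 89], [9, 22, 83], [14, 24, 161], [18, 15, 173], [16, 16, 172], [15, 18, 171], [18, 15, 171], [19, 16, 171], [16, 16, 171]]
[[10, 152, 82], [10, 152, 82], [10, 152, 82], [10, 152, 82], [10, 152, 82], [10, 152, 82], [10, 149, 82], [10, 155, 82], [10, 161, 73], [10, 50, 77], [9, 22, 82], [11, 23, 155], [15, 15, 172], [15, 18, 172], [11, 24, 171], [15, 18, 171], [14, 19, 171], [14, 19, 171]]
scene [ 83.  -98.3  20. ]
scene [76.2 71.3 20. ]
scene mark [  75.1 -120.4   10. ]
scene mark [ 76.6 115.9  10. ]
```

```bash
python3 -m crank '[[[0.08,-0.04,-0.02,0,0,0],[0.16,-0.06,-0.04,0,0,0],[0.25,-0.06,-0.08,0,0,0],[0.34,-0.06,-0.12,0,0,0],[0.42,-0.06,-0.16,0,0,0]]]'; python3 -m crank '[[[0.08,0,-0.04,0,0,0],[0.16,0,-0.08,0,0,0],[0.24,0,-0.12,0,0,0],[0.24,0,-0.12,0,0,0],[0.24,0,-0.12,0,0,0]]]'; python3 -m crank '[[[0,0,0,0,0,0],[0,0,0,0,0,0],[0,0,0,0,0,0]]]'
python3 - <<'E'
from h import *
b=np.load("board.npz"); o0,Rb=b["o0"],b["Rb"]
ci=ctrl.camera_info("top")
im=ctrl.get_image("top")[:,:,::-1].copy(); cv2.imwrite("pics/top11.png",im)
c=cv2.convertScaleAbs(im[185:300,235:385],alpha=1.6)
cv2.imwrite("pics/top11z.png",cv2.resize(c,None,fx=5.2,fy=5.2,interpolation=cv2.INTER_CUBIC))
hsv=cv2.cvtColor(im,cv2.COLOR_BGR2HSV)
roi=np.zeros(im.shape[:2],np.uint8); roi[185:300,235:385]=1
for nm,lo,hi,zb in [("dark",(0,70,20),(12,255,110),.010),("light",(8,90,115),(22,255,255),.022)]:
    mm=cv2.inRange(hsv,lo,hi)*roi; mm=cv2.morphologyEx(mm,cv2.MORPH_CLOSE,np.ones((5,5)))
    cn=max(cv2.findContours(mm,0,cv2.CHAIN_APPROX_NONE)[0],key=cv2.contourArea)
    pts=np.array([onplane(ci,p[0],o0,Rb,zb)[:2] for p in cn])*1000
    r=cv2.minAreaRect(pts.astype(np.float32)); print(nm,r); print(cv2.boxPoints(r).round(1))
E
```

```text
clock: 11.82
tool_pos: [0.4926, -0.251, 0.2105]
orientation: [-1.051, 1.302, -1.054]
contact_force: [0.5, -0.9, 0.8]
gripper_width: 0.589
clock: 12.23
tool_pos: [0.4435, -0.3454, 0.1896]
orientation: [-1.048, 1.307, -1.056]
contact_force: [1.0, 0.6, -0.6]
gripper_width: 0.586
clock: 12.48
tool_pos: [0.4458, -0.3424, 0.191]
orientation: [-1.051, 1.301, -1.053]
contact_force: [0.1, 0.3, -0.8]
gripper_width: 0.588
dark ((49.75347137451172, 4.0023040771484375), (170.14598083496094, 97.23413848876953), 88.06390380859375)
[[ -1.7 -79.4]
 [ 95.5 -82.7]
 [101.2  87.4]
 [  4.   90.7]]
light ((120.68624877929688, -8.585609436035156), (166.11392211914062, 97.0813980102539), 89.93026733398438)
[[ 72.  -91.6]
 [169.1 -91.7]
 [169.3  74.4]
 [ 72.2  74.5]]
```

View pics/top11z.png

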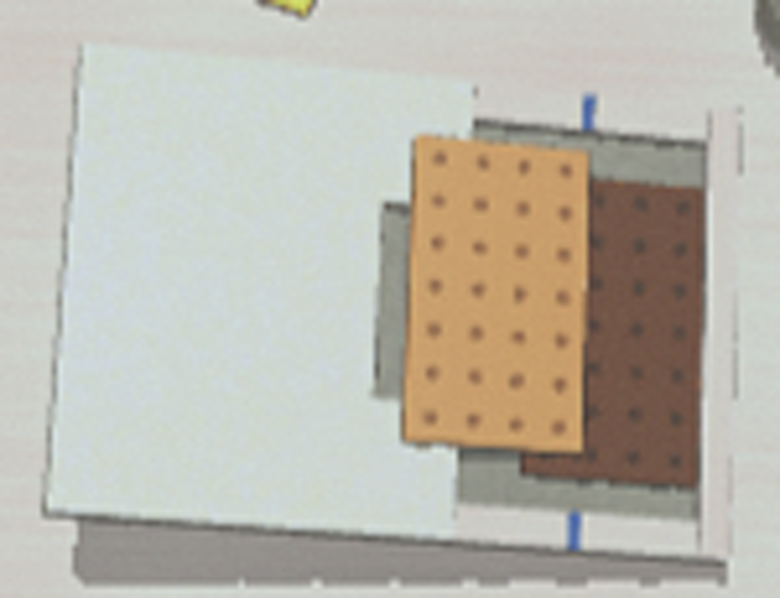

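View pics/top11.png

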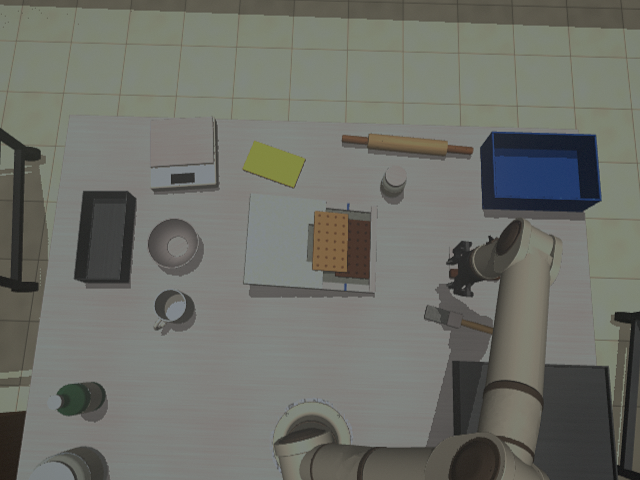

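```bash
python3 -c "
from plant import ctrl
s=ctrl.get_state();print(abs(s['qd']).max(),s['contact_force'],s['clock']); print(ctrl.finish_job())"
```

```text
0.009177944890262763 [ 0.52053653 -0.16178542 -0.50321597] 12.5333
the job is handed in; nothing more can be done
None
```

I slid both slabs into place without lifting them and handed the job in at 12.5 s. `finish_job` gives no verdict, so these are my own last checks.

- **Dark slab:** I pushed it from the notch with two fingertips until it stopped hard, reaching about 20 N against the stop bar. In the wrist and top views its lower edge looks flush and square. From the push, I put that edge within about 1–2 mm of the bar.
- **Light slab:** I slid it down over the dark one, and it squared up on the way. The top view puts its lower edge at 72 mm, or about 71 mm allowing for pixel rounding, against the 70 mm marks. The wrist view puts it within 1–2 mm of the marks. Its yaw is under 1°, and its middle is about 9 mm from the centreline. I didn't measure the height of the lower corners; the pictures show the slab resting on the dark one.
- **Checks that disagreed:**
  - The wrist view read about 5.5 mm high on the slope for the marks as well as the slab, so I compared the slab with the marks directly.
  - In the oblique scene view one light-slab corner read about 8 mm off the mark. That view is coarse there, and the other two views did not support it.
  - The dark slab's box fit in the top view came out skewed because the light slab hides part of it.
- **Other things:** The bystanders and the yellow look-alike look unmoved by eye in the top view, and the arm was clear of everything and nearly at rest when I handed in.

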